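# Unlatch the filter cassette and park it in the tray

### The job

Take the black filter cassette out of its grey dock: hold its upright grey tab, press the tab inward towards the cassette's block and keep it pressed while you lift the cassette straight up and out, feeling for the point where the latch lets go, because its depth differs from unit to unit and forcing the tab against its stop or pulling on a latched foot snaps the foot. Then set the cassette gently down, upright and flat on the floor of the steel tray, and let go. Leave the other things on the table where they are.

Things in the scene. Friction and masses are not known exactly. Their poses are not given: they have to be found in the camera images.
- cassette: Loose black filter cassette, 0.26 to 0.47 kg. Origin: centre of its block's underside; z up, x points from block to tab. Block 45 (x -45 to 0) x 48 (y) x 90 mm high; two cheeks 44 mm high run on from it to x = +78 (|y| 16 to 24 mm), flanking the tab. Starts latched, standing on the dock's floor, parallel to it, 1.5 mm play all round. May be carried by its tab alone.
- cassette_mid (a point): Centre of the cassette's whole footprint (123 x 48 mm), on its underside: 16.5 mm in +x from the cassette's origin.
- tab (a joint): Inward press of the tab (m), 0 at rest, + towards the block (cassette's -x), springs back. Spring 2.4 N + 0.2 N/mm. Latch frees at 3 to 16 mm (hidden, differs each time); 2 mm further the foot meets a rigid stop: a sharp rise over the spring's 3.4 to 6 N. Pressed, the freed cassette rubs on the back wall: lifting takes 4 to 10 N. Lifted 30 mm the catch is passed and the tab may be let back.
- tab_grip (a point): Grip point in the tab's upright grey paddle, moves with it, axes as the cassette: 49 mm in +x from the cassette's origin, 93 mm above its underside. Paddle 10 (x) x 26 (y) mm, 60 to 108 mm above the underside; free gap of 44 mm between it and the block, nothing beyond it higher than 49 mm. Pinch it across x, one finger in the gap. A dust shield on it lies 46 to 49 mm up.
- foot: Hidden lower end of the tab, moves with it; origin and axes as the cassette's (tab at rest). Its toe points to +x, 8 to 16 mm above the underside, under the dock's catch with 4 mm vertical play. Fragile: it snaps when loaded with over 10 N, be it by lifting while latched or by pressing it on its inner stop (the tab spring's own force does not count).
- dock: Grey metal dock fixed to the table, foot 152 x 72 mm; origin under the seated cassette's origin, axes as the seated cassette's. Inner floor 8 mm above the table; side walls reach 48 mm, the wall beyond the tab 50 mm, the back wall (at -x) 93 mm. The cassette leaves straight up.
- tray: Open steel tray fixed to the table, outside 200 (its x) x 150 (its y) x 22 mm high, walls and floor 5 mm; origin at the centre of its underside.
- tray_in (a point): Centre of the tray's inner floor (190 x 140 mm), axes as the tray.
- wafer_box: Bystander: flat round white wafer box, 116 mm across, 29 mm high, loose. Origin: centre of its underside.
- bottle: Bystander: white bottle, 52 mm across, 120 mm high, loose. Origin: centre of its underside.
- objective: Bystander: small steel microscope objective, 32 mm across, 44 mm high, standing, loose. Origin: centre of its underside.
Not all that is in view belongs to the job. There is more than one size of the tray; the one meant has the size given above.

How it is judged:
By the outcome, as a careful person would: the job done as asked, in the order asked, and still so for the second after the job is handed in, with the robot touching nothing.
It also fails if it takes over 61 s, if anything falls off the work surface, if the arm or the gripper's body presses on something with over 40 N, if the wrist force passes 120 N, or if a joint passes its speed limit or range.

### The arm

A 6-joint arm with a two-finger parallel gripper is mounted at the origin on the work surface. World frame = base frame: x ahead of the robot, y to its left, z up, the work surface at z = 0. Lengths are in m, angles in degrees, forces in N, time in s.
With the tool pointing down it reaches from about 0.35 to 0.725 m from the base axis. Payload 4.3 kg.
Tool frame: the origin (TCP) lies on the mounting face of the last link; the fingertips stand 173 mm ahead of it and the grasp point (between the pads) lies 155 mm ahead of it; z points along the fingers, y is the line along which they close (so a half turn about z gives the same grasp; the last joint's range is limited). The gripper opens to 85 mm and grips with 20 to 120 N. Pads are 22 mm wide; open, the fingers measure 114 mm over their backs; the gripper's body (76 mm by 85 mm) begins 54 mm behind the grasp point. The pads swing forward as they close: fully open they stand 13 mm farther back than shut.
Start: joints at [65.185, 21.618, 4.641, 73.018, 0, 83.68], TCP at [0.182, 0.545, 0.405] pointing down, gripper open.
Joint ranges: [-156.06, 156.06], [-48.1, 94.91], [-58.44, 69.94], [-101.28, 121.22], [-78.64, 73.56], [-180, 180]. Speed limits (degrees/s): [147.25, 147.25, 180, 180, 180, 180].

### API

Orientations are given as a 3x3 rotation matrix whose columns are the frame's x, y, z axes.
In Python, from plant import read_state, read_camera, job gives the robot as it stands. The module is installed in compiled form; this text tells all that it offers.
- The arm moves only by the tool drive_tool, never from a script. Its argument "series" is text: rows parted by semicolons, each of 6 numbers parted by spaces: the shift along the world's x, y, z in m, then the turn, a rotation vector about the world's x, y, z in rad. A call has 1 to 10 rows; each row is the pose to reach, as a shift and turn from the pose commanded when the call began; what a row does not reach only later rows make up. A row lasts 1/12 s, in which the tool goes at most 41.7 mm and 7.16 degrees, less where a joint would pass 70% of its speed; a pose out of reach is approached as far as the arm can. A call with a gripper value outside its range is refused whole. "fingers" is the closure in counts, from 0 (fully open) to 255 (shut), set as the call begins (left out, the last holds). The fingers move at their own pace and stop on an object; "force" is the grip in N (left out, the last holds). Time passes only in rows, so rows that repeat a pose let the fingers close. It gives the time, the measured TCP pose, the force, the opening and the grip force at its end, in the units of the state.
- read_state(): the state, without advancing time (a new reading comes with each control period).
- read_camera(name): name is "scene" or "side" or "wrist"; returns a dict with "pixels" (480x640x3 uint8, red, green, blue), "camera_matrix" (3x3 intrinsics, pixels), "world_to_cam" (4x4, takes a point from world to camera coordinates). Camera axes: x right, y down, z forward; pixel columns grow to the right and rows downward; lengths in m; the calibration is good to about 2 mm. A picture is of the moment at which its call begins. There is no depth.
- job.job_done(): hands the job in; it is judged then, once.
The state is a dict: "t": time; "qpos": joint angles; "qvel": joint speeds; "joint_torque": joint torques, N m; "tool_pos": TCP position; "orientation": TCP orientation; "ft_force": force on the tool from outside, world axes, zero at the start; "wrist_torque": the same for the moment, N m; "grip_width": opening from 0.0 (shut) to 1.0 (fully open); "grasp_force": force on a finger pad.
Only numpy, scipy, OpenCV 4.12 (cv2) and the standard library are available. Lean on these libraries where they do the work, as an engineer would, in place of code of your own. Each camera call takes 0.05 s, during which the arm holds its last target. There are 200 camera calls.

## Working session

There is one attempt and no reset: what is moved stays moved. The work goes in short steps, Python scripts to look and compute and a tool call to move; the robot and the scene stay as the last step left them, time stands still between calls to the robot, and variables do not carry over. Pictures are saved under pics/ and viewed, at most 10 in all, crops included, and the job is handed in when it is done.

Besides the shell and the picture viewer there is one more tool, called after "Request:" as a command line: name --argument value ..., lists and objects as JSON in quotes. drive_tool: Moves the arm, as the interface text tells. Its arguments: {"type":"object","properties":{"series":{"type":"string"},"fingers":{"type":"number"},"force":{"type":"number"}},"required":["series"]}

```bash
mkdir -p pics; cat > h.py <<'E'
import numpy as np,cv2
from plant import read_state,read_camera,job
def snap(n,f=None):
    c=read_camera(n); im=np.ascontiguousarray(c["pixels"][:,:,::-1])
    np.savez(f"cam_{n}.npz",im=im,K=c["camera_matrix"],T=c["world_to_cam"])
    if f: cv2.imwrite(f"pics/{f}.png",im)
    return im,np.array(c["camera_matrix"]),np.array(c["world_to_cam"])
def load(n):
    d=np.load(f"cam_{n}.npz"); return d["im"],d["K"],d["T"]
def ray(K,T,p):
    d=np.linalg.inv(K)@np.array([p[0],p[1],1.]); R=T[:3,:3]
    return -R.T@T[:3,3],R.T@d
def onz(K,T,p,z):
    o,d=ray(K,T,p); return o+d*(z-o[2])/d[2]
def proj(K,T,X):
    q=K@(T[:3,:3]@np.array(X)+T[:3,3]); return q[:2]/q[2]
E
python3 - <<'E'
from h import *
a=snap("scene","scene1")[0]; b=snap("side","side1")[0]
for n in("scene","side"):
    i,K,T=load(n); print(n,K[0,0],ray(K,T,(320,240)))
print(read_state())
E
```

```text
scene 435.7569279936155 (array([1.03292302, 0.72659605, 0.65218626]), array([-0.44898875, -0.6742852 , -0.58631735]))
side 555.4179519894002 (array([ 0.01741111, -0.56149072,  0.86198173]), array([ 0.51873303,  0.54356826, -0.65990026]))
{'t': 0.1, 'qpos': array([ 6.51853512e+01,  2.16604157e+01,  4.57178660e+00,  7.30186666e+01,
       -1.10410432e-03,  8.36812553e+01]), 'qvel': array([-0.06769695, -0.14118482,  0.20038834,  0.02914967, -0.06549499,
        0.0172941 ]), 'joint_torque': array([ 1.25147173e-03, -4.64696145e+01,  2.70581460e+01,  1.19760938e-02,
       -1.47837754e-04, -3.98329178e-06]), 'tool_pos': array([0.18228915, 0.54506653, 0.40383516]), 'orientation': array([[-9.48346270e-01,  3.17236130e-01, -7.68435534e-04],
       [ 3.17237005e-01,  9.48344750e-01, -1.70784691e-03],
       [ 1.86951061e-04, -1.86340643e-03, -9.99998246e-01]]), 'ft_force': array([-0.25634625, -0.21165759,  0.28514882]), 'wrist_torque': array([-0.01997917,  0.02839293, -0.00792834]), 'grasp_force': 0.0, 'grip_width': 0.9972468674358619}
```

View pics/scene1.png

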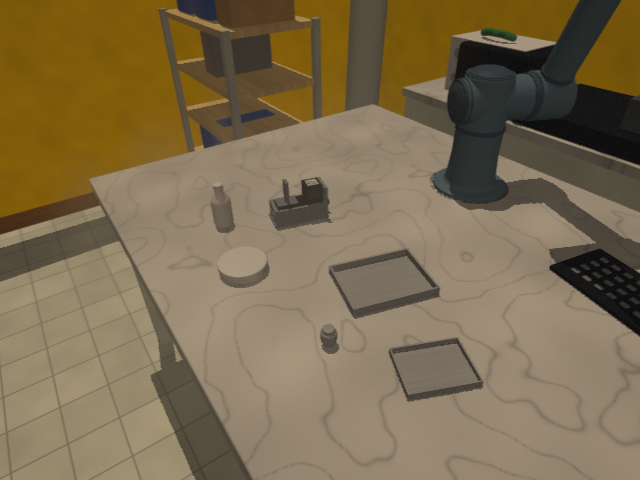

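View pics/side1.png

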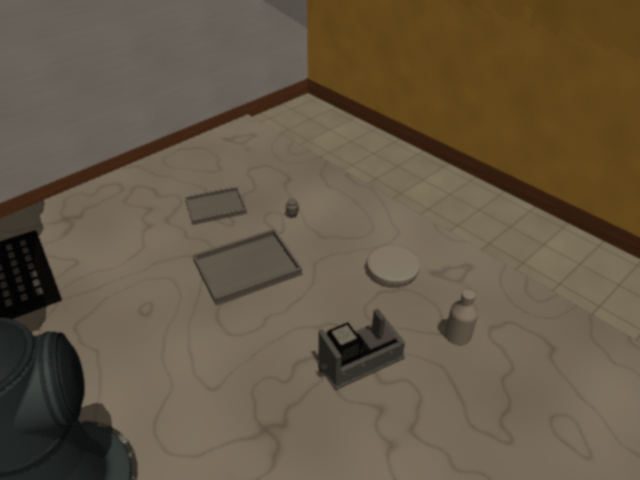

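The scene view shows the dock with its cassette at about (300,205): the tab is at (286,188), and the block is at (313,190). The bigger tray is at (384,282) and the smaller at (435,368). In the side view the dock is at (360,350), the tab at (378,325) and the big tray at (247,266). I'll measure next and make an enlarged crop.

```bash
python3 - <<'E'
from h import *
i,K,T=load("scene"); j,K2,T2=load("side")
# tray top rim outer corners from scene
for nm,c in (("big",[(329,281),(404,250),(438,292),(357,314)]),("small",[(389,352),(458,340),(481,381),(408,398)])):
    P=np.array([onz(K,T,p,.022)[:2] for p in c]); print(nm,P.round(3).tolist(),np.linalg.norm(P-np.roll(P,-1,0),axis=1).round(3))
c=[(193,258),(273,233),(301,270),(217,299)]
P=np.array([onz(K2,T2,p,.022)[:2] for p in c]); print("side big",P.round(3).tolist(),np.linalg.norm(P-np.roll(P,-1,0),axis=1).round(3))
def tri(p,q):
    o,d=ray(K,T,p);o2,d2=ray(K2,T2,q);A=np.c_[d,-d2];s=np.linalg.lstsq(A,o2-o,rcond=None)[0]
    return (o+d*s[0]+o2+d2*s[1])/2,np.linalg.norm(o+d*s[0]-o2-d2*s[1])
print("tab top",tri((285.5,180),(378.5,313)))
a=cv2.resize(i[165:240,255:345],None,fx=4.4,fy=4.4*1,interpolation=2)
b=cv2.resize(j[295:395,305:415],None,fx=3.6,fy=3.6,interpolation=2)
H=max(a.shape[0],b.shape[0]); o=np.zeros((H,a.shape[1]+b.shape[1]+4,3),np.uint8); o[:a.shape[0],:a.shape[1]]=a;o[:b.shape[0],-b.shape[1]:]=b
o=np.clip(o*1.6,0,255).astype(np.uint8);print(o.shape,a.shape);cv2.imwrite("pics/crop1.png",o)
E
```

```text
big [[0.621, 0.139], [0.412, 0.153], [0.455, 0.301], [0.633, 0.253]] [0.21  0.155 0.185 0.114]
small [[0.645, 0.361], [0.522, 0.414], [0.56, 0.497], [0.683, 0.45]] [0.134 0.091 0.132 0.097]
side big [[0.432, 0.279], [0.615, 0.223], [0.58, 0.087], [0.399, 0.142]] [0.192 0.14  0.19  0.141]
tab top (array([ 0.54470116, -0.16067813,  0.11660277]), np.float64(0.0010536187288045654))
(360, 796, 3) (330, 396, 3)
```

View pics/crop1.png

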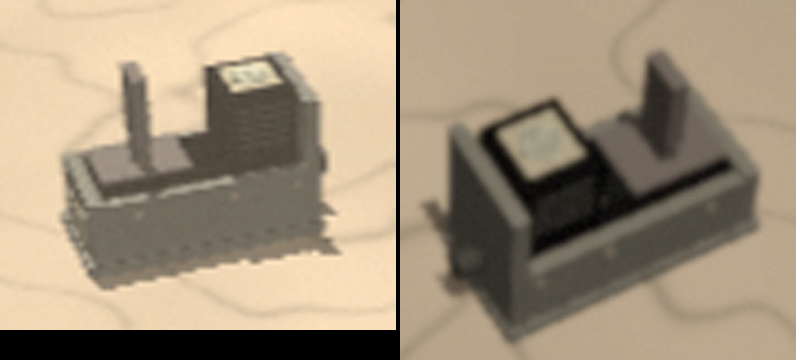

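Left panel (scene): the thin upright tab at (135,115), the block with a pale label at (250,75), and the dock's high back wall on the right. Right panel (side): the tab top at (660,60), the block label at (540,140), and the near foot edge running from (512,338) to (755,228). So x (block to tab) points from the back wall to the tab.

```bash
python3 - <<'E'
from h import *
i,K,T=load("scene"); j,K2,T2=load("side")
f=lambda u,v:(305+(u-400)/3.6,295+v/3.6)
for a,b,z in (((512,338),(755,228),0),((530,258),(740,165),.048)):
    A,B=onz(K2,T2,f(*a),z),onz(K2,T2,f(*b),z); d=B-A; print(A.round(3),B.round(3),np.linalg.norm(d),np.degrees(np.arctan2(d[1],d[0])))
g=lambda u,v:(255+u/4.4,165+v/4.4)
A,B=onz(K,T,g(105,288),0),onz(K,T,g(330,248),0);d=A-B;print(A,B,np.linalg.norm(d),np.degrees(np.arctan2(d[1],d[0])))
lab=[f(*p) for p in((498,137),(557,110),(587,145),(527,180))]
print("label",np.mean([onz(K2,T2,p,.098) for p in lab],0))
# tray by mask : dark rim contour
for n in("scene","side"):
    im,k,t=load(n); s=read_state()
c=read_camera("wrist");T3=np.array(c["world_to_cam"]);K3=np.array(c["camera_matrix"]);cv2.imwrite("pics/w0.png",c["pixels"][:,:,::-1])
R=s["orientation"];o,d=ray(K3,T3,(320,240));print("cam in tool",R.T@(o-s["tool_pos"]),R.T@d,"camx",R.T@T3[0,:3],K3[0,0])
# tray corner cross check
for P in((.432,.279),(.615,.223),(.58,.087),(.399,.142)): print(proj(K,T,(*P,.022)))
E
```

```text
[ 0.437 -0.167 -0.   ] [ 0.577 -0.206  0.   ] 0.1459300186826903 -15.807844668695278
[ 0.452 -0.162  0.048] [ 0.57  -0.195  0.048] 0.12335041893891692 -15.573578093604658
[ 0.59713448 -0.12270157  0.        ] [ 0.46279075 -0.07856197  0.        ] 0.14140913574714173 -18.188310119711804
label [ 0.47698354 -0.14329284  0.098     ]
cam in tool [ 0.07210366 -0.00038336  0.03218516] [-0.29053599  0.01961973  0.95688258] camx [ 7.84824129e-04  9.99998234e-01 -1.70735782e-03] 336.9005007178212
[437.72375386 282.03759719]
[354.88931463 301.87105737]
[330.28794598 261.98072468]
[404.7804306  245.98230623]
```

Request:
drive_tool --series "0.035 -0.07 0 0 0 -0.153;0.07 -0.14 0 0 0 -0.306;0.105 -0.21 0 0 0 -0.459;0.14 -0.28 0 0 0 -0.612;0.17 -0.35 0 0 0 -0.765;0.2 -0.42 0 0 0 -0.918;0.235 -0.49 0 0 0 -1.071;0.27 -0.56 0 0 0 -1.224;0.305 -0.63 0 0 0 -1.377;0.338 -0.695 0 0 0 -1.527" --fingers 100 --force 40

```text
t: 0.98
tool_pos: [0.3645, 0.1686, 0.4047]
orientation: [[0.008, 1.0, 0.0], [1.0, -0.008, 0.0], [0.0, 0.0, -1.0]]
ft_force: [0.2, 0.8, -0.4]
grip_width: 0.607
grasp_force: 0.0
```

Request:
drive_tool --series "0.15 -0.3 0 0 0 -0.25;0.15 -0.3 0 0 0 -0.25;0.15 -0.3 0 0 0 -0.25;0.15 -0.3 0 0 0 -0.25;0.15 -0.3 0 0 0 -0.25;0.15 -0.3 0 0 0 -0.25;0.15 -0.3 0 0 0 -0.25;0.15 -0.3 0 0 0 -0.25;0.15 -0.3 0 0 0 -0.25;0.15 -0.3 0 0 0 -0.25"

```text
t: 1.82
tool_pos: [0.5149, -0.1315, 0.4038]
orientation: [[0.253, 0.968, -0.001], [0.968, -0.253, 0.0], [0.0, -0.001, -1.0]]
ft_force: [-0.6, 0.5, 0.5]
grip_width: 0.608
grasp_force: 0.0
```

```bash
python3 - <<'E'
from h import *
i,K,T=snap("wrist","wr1"); s=read_state(); print(s["t"],s["tool_pos"],s["orientation"].round(3),s["grip_width"],s["ft_force"])
E
```

```text
1.8667 [ 0.51425661 -0.12998707  0.40404979] [[ 0.251  0.968 -0.001]
 [ 0.968 -0.251  0.001]
 [ 0.001 -0.002 -1.   ]] 0.6091598255033801 [-1.44002539  0.89815904  0.17158226]
```

View pics/wr1.png

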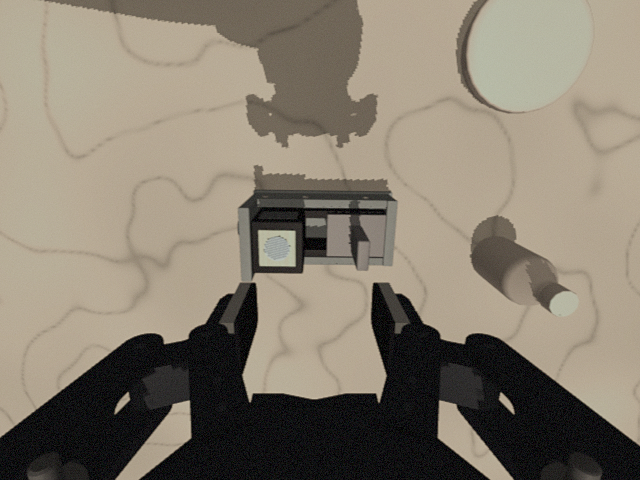

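The wrist view shows the dock at about (318,235), nearly aligned with the image axes. The block label is at (277,248), the tab paddle at (362,245), the wafer box at upper right and the bottle at right. I'll enlarge to get the edges.

```bash
python3 - <<'E'
from h import *
i,K,T=load("wrist")
c=cv2.resize(i[180:290,230:405],None,fx=4.5,fy=4.5,interpolation=cv2.INTER_CUBIC)
cv2.imwrite("pics/crop2.png",np.clip(c*1.5,0,255).astype(np.uint8))
E
```

```text
(no output)
```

View pics/crop2.png

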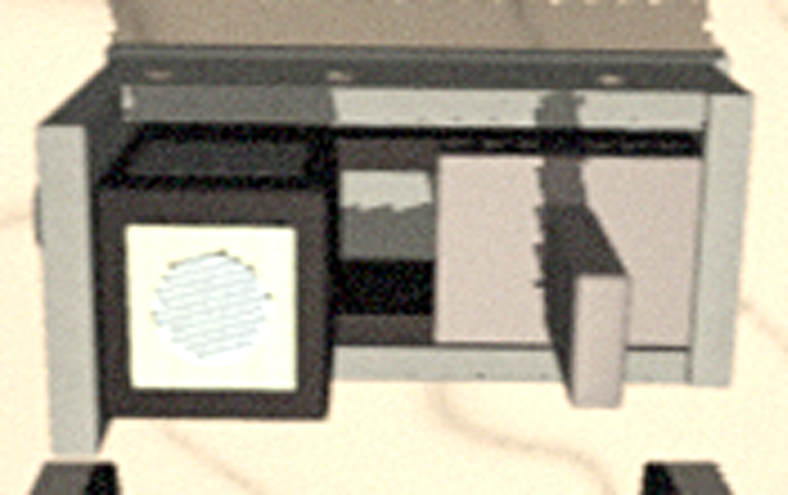

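The enlarged crop shows the paddle's top face at corners (578,275), (627,277), (622,404) and (574,406), and the block top at (102,190), (332,190), (327,417) and (100,417).

```bash
python3 - <<'E'
from h import *
i,K,T=load("wrist")
f=lambda u,v:(230+(u+.5)/4.5-.5,180+(v+.5)/4.5-.5)
def q(n,c,z):
    P=np.array([onz(K,T,f(*p),z)[:2] for p in c]); print(n,P.mean(0).round(4),np.linalg.norm(P-np.roll(P,-1,0),axis=1).round(4)); return P
tb=q("tab",[(578,275),(627,277),(622,404),(574,406)],.116)
bl=q("block",[(102,190),(332,190),(327,417),(100,417)],.098)
bw=q("back",[(40,125),(88,125),(100,450),(55,452)],.093)
fw=q("front",[(708,95),(750,95),(730,385),(692,384)],.050)
for n,d in (("b-t",tb.mean(0)-bl.mean(0)),("bw-fw",fw.mean(0)-bw.mean(0)),("blk edge",bl[1]-bl[0]+bl[2]-bl[3]),("blk y",bl[0]-bl[3]+bl[1]-bl[2]),("fw y",fw[0]-fw[3]+fw[1]-fw[2]),("bw y",bw[0]-bw[3]+bw[1]-bw[2])): print(n,np.linalg.norm(d).round(4),np.degrees(np.arctan2(d[1],d[0])).round(2))
# tray corners in wrist unseen; project tab estimate back into scene & side
for n in("scene","side"):
    im,k,t=load(n); print(n,proj(k,t,(*tb.mean(0),.116)))
E
```

```text
tab [ 0.5473 -0.1596] [0.0087 0.024  0.0087 0.0247]
block [ 0.4792 -0.1411] [0.0427 0.0453 0.044  0.0453]
back [ 0.452 -0.133] [0.009  0.0656 0.009  0.066 ]
front [ 0.5816 -0.169 ] [0.009  0.0663 0.0086 0.0661]
b-t 0.0706 -15.22
bw-fw 0.1344 -15.53
blk edge 0.0867 -14.6
blk y 0.0906 72.83
fw y 0.1324 75.55
bw y 0.1316 74.42
scene [285.0770099  180.68801854]
side [379.28197681 312.06586066]
```

Request:
drive_tool --series "0.016 -0.015 0 0 0 -0.012;0.032 -0.0295 -0.01 0 0 -0.012;0.032 -0.0295 -0.03 0 0 -0.012;0.032 -0.0295 -0.055 0 0 -0.012;0.032 -0.0295 -0.08 0 0 -0.012;0.032 -0.0295 -0.1 0 0 -0.012;0.032 -0.0295 -0.1 0 0 -0.012;0.032 -0.0295 -0.1 0 0 -0.012"

```text
t: 2.53
tool_pos: [0.5452, -0.1571, 0.3042]
orientation: [[0.259, 0.966, -0.003], [0.966, -0.259, 0.002], [0.001, -0.003, -1.0]]
ft_force: [-0.3, -0.6, 0.5]
grip_width: 0.606
grasp_force: 0.0
```

```bash
python3 - <<'E'
from h import *
i,K,T=snap("wrist"); s=read_state(); print(s["t"],s["tool_pos"],s["orientation"].round(4).tolist(),s["grip_width"],s["ft_force"])
cv2.imwrite("pics/wr2.png",np.clip(i[200:480,120:520]*1.5,0,255).astype(np.uint8))
print(proj(K,T,(.5465,-.16,.116)))
E
```

```text
2.5833 [ 0.54608684 -0.15770804  0.3055989 ] [[0.2594, 0.9658, -0.0001], [0.9658, -0.2594, 0.0002], [0.0002, -0.0002, -1.0]] 0.6081084736564994 [-0.51385604  0.12447026  0.51652491]
[320.7050822  290.12763522]
```

View pics/wr2.png

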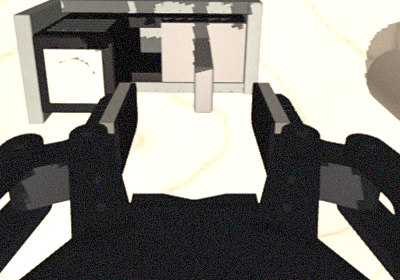

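The crop shows the paddle top at full-frame pixel (323,290), which is about 2–4 mm towards +x of the midline between the fingers. The block is well clear. I'll correct slightly and descend.

Request:
drive_tool --series "0.0015 -0.001 -0.01 0 0 0;0.0015 -0.001 -0.025 0 0 0;0.0015 -0.001 -0.038 0 0 0;0.0015 -0.001 -0.048 0 0 0;0.0015 -0.001 -0.048 0 0 0;0.0015 -0.001 -0.048 0 0 0"

```text
t: 3.08
tool_pos: [0.5479, -0.1599, 0.2569]
orientation: [[0.261, 0.965, -0.0], [0.965, -0.261, 0.0], [0.0, -0.0, -1.0]]
ft_force: [-0.7, 0.8, 0.3]
grip_width: 0.605
grasp_force: 0.0
```

```bash
python3 - <<'E'
from h import *
i,K,T=snap("wrist"); s=read_state(); print(s["t"],s["tool_pos"],s["orientation"].round(4).tolist(),s["grip_width"],s["ft_force"],s["wrist_torque"])
cv2.imwrite("pics/wr3.png",np.clip(i[200:480,120:520]*1.5,0,255).astype(np.uint8))
E
```

```text
3.1333 [ 0.54820453 -0.1600477   0.25744344] [[0.2608, 0.9654, 0.001], [0.9654, -0.2608, -0.0004], [-0.0001, 0.0011, -1.0]] 0.6097078325121732 [0.17599373 0.70024904 0.6723787 ] [ 0.00217188 -0.00663124  0.02549522]
```

View pics/wr3.png

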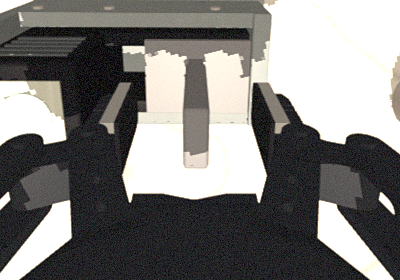

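The paddle is centred between the fingers (196 against 194.5). I'm closing now.

Request:
drive_tool --series "0 0 0 0 0 0;0 0 0 0 0 0;0 0 0 0 0 0;0 0 0 0 0 0;0 0 0 0 0 0;0 0 0 0 0 0;0 0 0 0 0 0;0 0 0 0 0 0;0 0 0 0 0 0;0 0 0 0 0 0" --fingers 255 --force 80

```text
t: 3.97
tool_pos: [0.5482, -0.1601, 0.2575]
orientation: [[0.261, 0.965, 0.002], [0.965, -0.261, -0.001], [-0.0, 0.002, -1.0]]
ft_force: [-0.4, 0.0, 4.8]
grip_width: 0.104
grasp_force: 78.8
```

```bash
cat > st.py <<'E'
from h import *
s=read_state(); u=np.array([np.cos(np.radians(-15.2)),np.sin(np.radians(-15.2)),0])
f=s["ft_force"];p=s["tool_pos"]
print(round(s["t"],2),p.round(4),"along",round(float(u@p),4),"Fx",round(float(u@f),2),"Fy",round(float(f@[-u[1],u[0],0]),2),"Fz",round(float(f[2]),2),"M",s["wrist_torque"].round(2),"g",round(s["grip_width"],3),round(float(s["grasp_force"]),1))
E
python3 st.py
```

```text
3.97 [ 0.5482 -0.1601  0.2575] along 0.571 Fx -0.36 Fy -0.1 Fz 4.75 M [ 0.12  0.13 -0.09] g 0.104 78.8
```

Request:
drive_tool --series "-0.001 0.0003 0.0005 0 0 0;-0.0019 0.0005 0.0005 0 0 0;-0.0029 0.0008 0.0005 0 0 0;-0.0029 0.0008 0.0005 0 0 0;-0.0029 0.0008 0.0005 0 0 0"

```text
t: 4.38
tool_pos: [0.5454, -0.1593, 0.2575]
orientation: [[0.261, 0.965, 0.001], [0.965, -0.261, -0.0], [0.0, 0.001, -1.0]]
ft_force: [2.4, -0.1, 3.5]
grip_width: 0.103
grasp_force: 78.4
```

```bash
python3 st.py
```

```text
4.38 [ 0.5454 -0.1593  0.2575] along 0.568 Fx 2.3 Fy 0.52 Fz 3.46 M [-0.07 -0.5  -0.05] g 0.103 78.4
```

Request:
drive_tool --series "-0.0005 0.0001 0.0005 0 0 0;-0.001 0.0003 0.0005 0 0 0;-0.001 0.0003 0.0005 0 0 0;-0.001 0.0003 0.0005 0 0 0"

```text
t: 4.72
tool_pos: [0.5439, -0.1589, 0.2576]
orientation: [[0.261, 0.965, -0.0], [0.965, -0.261, -0.0], [-0.0, -0.0, -1.0]]
ft_force: [2.6, -0.9, 0.8]
grip_width: 0.099
grasp_force: 78.7
```

```bash
python3 st.py
```

```text
4.72 [ 0.5439 -0.1589  0.2576] along 0.5666 Fx 2.73 Fy -0.21 Fz 0.81 M [-0.19 -0.63 -0.03] g 0.099 78.7
```

Request:
drive_tool --series "-0.0005 0.0001 0 0 0 0;-0.001 0.0003 0 0 0 0;-0.001 0.0003 0 0 0 0;-0.001 0.0003 0 0 0 0"

```text
t: 5.05
tool_pos: [0.5429, -0.1586, 0.2576]
orientation: [[0.261, 0.965, -0.0], [0.965, -0.261, -0.0], [-0.0, -0.0, -1.0]]
ft_force: [3.9, -2.7, -0.5]
grip_width: 0.108
grasp_force: 78.5
```

```bash
python3 st.py
```

```text
5.05 [ 0.5429 -0.1586  0.2576] along 0.5655 Fx 4.47 Fy -1.57 Fz -0.52 M [-0.32 -0.63  0.01] g 0.108 78.5
```

Request:
drive_tool --series "-0.0005 0.0001 0 0 0 0;-0.001 0.0003 0 0 0 0;-0.001 0.0003 0 0 0 0;-0.001 0.0003 0 0 0 0"

```text
t: 5.38
tool_pos: [0.5419, -0.1583, 0.2576]
orientation: [[0.261, 0.965, -0.0], [0.965, -0.261, -0.0], [-0.0, -0.0, -1.0]]
ft_force: [2.5, -2.3, -1.3]
grip_width: 0.105
grasp_force: 78.3
```

```bash
python3 st.py
```

```text
5.38 [ 0.5419 -0.1583  0.2576] along 0.5644 Fx 3.04 Fy -1.58 Fz -1.28 M [-0.39 -0.67  0.03] g 0.105 78.3
```

Request:
drive_tool --series "-0.0005 0.0001 0 0 0 0;-0.001 0.0003 0 0 0 0;-0.001 0.0003 0 0 0 0;-0.001 0.0003 0 0 0 0"

```text
t: 5.72
tool_pos: [0.5409, -0.158, 0.2576]
orientation: [[0.261, 0.965, -0.0], [0.965, -0.261, -0.0], [-0.0, -0.0, -1.0]]
ft_force: [2.9, -2.8, -1.4]
grip_width: 0.104
grasp_force: 78.2
```

```bash
python3 st.py
```

```text
5.72 [ 0.5409 -0.158   0.2576] along 0.5634 Fx 3.49 Fy -1.96 Fz -1.35 M [-0.53 -0.71  0.01] g 0.104 78.2
```

Request:
drive_tool --series "-0.0005 0.0001 0 0 0 0;-0.001 0.0003 0 0 0 0;-0.001 0.0003 0 0 0 0;-0.001 0.0003 0 0 0 0"

```text
t: 6.05
tool_pos: [0.5399, -0.1577, 0.2576]
orientation: [[0.261, 0.965, -0.0], [0.965, -0.261, -0.0], [-0.0, -0.0, -1.0]]
ft_force: [3.6, -2.2, -2.5]
grip_width: 0.101
grasp_force: 78.1
```

```bash
python3 st.py
```

```text
6.05 [ 0.5399 -0.1577  0.2576] along 0.5624 Fx 4.02 Fy -1.24 Fz -2.54 M [-0.55 -0.66  0.04] g 0.101 78.1
```

Request:
drive_tool --series "-0.0005 -0.0002 -0.0003 0 0 0;-0.0011 -0.0003 -0.0003 0 0 0;-0.0011 -0.0003 -0.0003 0 0 0;-0.0011 -0.0003 -0.0003 0 0 0"

```text
t: 6.38
tool_pos: [0.539, -0.1578, 0.2576]
orientation: [[0.261, 0.965, 0.001], [0.965, -0.261, 0.0], [0.001, 0.001, -1.0]]
ft_force: [3.8, 0.5, 0.9]
grip_width: 0.108
grasp_force: 78.4
```

```bash
python3 st.py
```

```text
6.38 [ 0.539  -0.1578  0.2576] along 0.5616 Fx 3.52 Fy 1.51 Fz 0.93 M [-0.12 -0.84 -0.07] g 0.108 78.4
```

Request:
drive_tool --series "-0.0005 0.0001 0 0 0 0;-0.001 0.0002 0 0 0 0;-0.001 0.0002 0 0 0 0;-0.001 0.0002 0 0 0 0"

```text
t: 6.72
tool_pos: [0.5386, -0.1578, 0.2578]
orientation: [[0.261, 0.965, 0.002], [0.965, -0.261, 0.0], [0.001, 0.002, -1.0]]
ft_force: [5.4, -1.0, -1.5]
grip_width: 0.107
grasp_force: 78.3
```

```bash
python3 st.py
```

```text
6.72 [ 0.5386 -0.1578  0.2578] along 0.5612 Fx 5.51 Fy 0.44 Fz -1.54 M [-0.17 -1.2  -0.13] g 0.107 78.3
```

The wrist moment about the tab axis jumped from a steady trend of 0.84 up to 1.2, and the tool gained only 0.4 mm for 1 mm commanded. That is the stop. I'll back off 1.4 mm, staying past the latch point, and lift carefully.

Request:
drive_tool --series "0.0007 -0.0002 0 0 0 0;0.0014 -0.0003 0 0 0 0;0.0014 -0.0003 0 0 0 0;0.0014 -0.0003 0 0 0 0"

```text
t: 7.05
tool_pos: [0.5394, -0.158, 0.2576]
orientation: [[0.261, 0.965, 0.0], [0.965, -0.261, 0.0], [0.0, 0.0, -1.0]]
ft_force: [4.4, 0.7, 1.1]
grip_width: 0.105
grasp_force: 78.6
```

```bash
python3 st.py
```

```text
7.05 [ 0.5394 -0.158   0.2576] along 0.5619 Fx 4.12 Fy 1.82 Fz 1.13 M [-0.01 -0.92 -0.11] g 0.105 78.6
```

Request:
drive_tool --series "0 0 0.001 0 0 0;0 0 0.002 0 0 0;0 0 0.002 0 0 0;0 0 0.002 0 0 0"

```text
t: 7.38
tool_pos: [0.539, -0.158, 0.2588]
orientation: [[0.261, 0.965, -0.001], [0.965, -0.261, 0.0], [0.0, -0.001, -1.0]]
ft_force: [4.3, -1.1, -6.7]
grip_width: 0.103
grasp_force: 78.2
```

```bash
python3 st.py
```

```text
7.38 [ 0.539  -0.158   0.2588] along 0.5615 Fx 4.42 Fy 0.04 Fz -6.67 M [-0.26 -1.26 -0.13] g 0.103 78.2
```

Request:
drive_tool --series "0.0006 -0.0002 0.0005 0 0 0;0.0006 -0.0002 0.001 0 0 0;0.0006 -0.0002 0.0015 0 0 0;0.0006 -0.0002 0.0015 0 0 0"

```text
t: 7.72
tool_pos: [0.5398, -0.1583, 0.2609]
orientation: [[0.261, 0.965, -0.0], [0.965, -0.261, -0.0], [-0.0, -0.0, -1.0]]
ft_force: [4.2, -1.2, -6.5]
grip_width: 0.105
grasp_force: 78.1
```

```bash
python3 st.py
```

```text
7.72 [ 0.5398 -0.1583  0.2609] along 0.5624 Fx 4.34 Fy -0.04 Fz -6.46 M [-0.38 -1.09 -0.06] g 0.105 78.1
```

Request:
drive_tool --series "0 0 0.0005 0 0 0;0 0 0.001 0 0 0;0 0 0.001 0 0 0"

```text
t: 7.97
tool_pos: [0.5399, -0.1583, 0.2621]
orientation: [[0.261, 0.965, 0.0], [0.965, -0.261, -0.0], [-0.0, 0.0, -1.0]]
ft_force: [3.7, -0.0, -6.4]
grip_width: 0.101
grasp_force: 78.1
```

Request:
drive_tool --series "0 0 0.0005 0 0 0;0 0 0.001 0 0 0;0 0 0.001 0 0 0"

```text
t: 8.22
tool_pos: [0.5399, -0.1583, 0.2631]
orientation: [[0.261, 0.965, 0.0], [0.965, -0.261, -0.0], [-0.0, 0.0, -1.0]]
ft_force: [3.2, -1.7, -5.9]
grip_width: 0.104
grasp_force: 78.2
```

```bash
python3 st.py
```

```text
8.22 [ 0.5399 -0.1583  0.2631] along 0.5625 Fx 3.47 Fy -0.77 Fz -5.93 M [-0.36 -1.01 -0.05] g 0.104 78.2
```

Request:
drive_tool --series "0 0 0.001 0 0 0;0 0 0.002 0 0 0;0 0 0.003 0 0 0;0 0 0.003 0 0 0"

```text
t: 8.55
tool_pos: [0.54, -0.1583, 0.2662]
orientation: [[0.261, 0.965, 0.001], [0.965, -0.261, -0.0], [-0.0, 0.001, -1.0]]
ft_force: [4.1, -1.3, -4.3]
grip_width: 0.107
grasp_force: 78.3
```

Request:
drive_tool --series "0 0 0.002 0 0 0;0 0 0.004 0 0 0;0 0 0.006 0 0 0;0 0 0.008 0 0 0;0 0 0.01 0 0 0;0 0 0.012 0 0 0;0 0 0.012 0 0 0"

```text
t: 9.13
tool_pos: [0.5401, -0.1584, 0.2785]
orientation: [[0.261, 0.965, 0.001], [0.965, -0.261, -0.0], [-0.0, 0.001, -1.0]]
ft_force: [3.2, -1.1, -4.5]
grip_width: 0.103
grasp_force: 78.4
```

```bash
python3 st.py
```

```text
9.13 [ 0.5401 -0.1584  0.2785] along 0.5627 Fx 3.34 Fy -0.21 Fz -4.55 M [-0.3  -1.01 -0.04] g 0.103 78.4
```

Request:
drive_tool --series "0 0 0.003 0 0 0;0 0 0.006 0 0 0;0 0 0.009 0 0 0;0 0 0.012 0 0 0;0 0 0.015 0 0 0;0 0 0.017 0 0 0;0 0 0.017 0 0 0"

```text
t: 9.72
tool_pos: [0.5401, -0.1584, 0.2956]
orientation: [[0.261, 0.965, 0.001], [0.965, -0.261, -0.0], [-0.0, 0.001, -1.0]]
ft_force: [3.5, -0.6, -2.9]
grip_width: 0.108
grasp_force: 78.6
```

Request:
drive_tool --series "0.001 -0.0003 0.001 0 0 0;0.002 -0.0005 0.002 0 0 0;0.003 -0.0008 0.003 0 0 0;0.004 -0.0011 0.004 0 0 0;0.005 -0.0013 0.005 0 0 0;0.006 -0.0016 0.006 0 0 0;0.0072 -0.0019 0.006 0 0 0;0.0072 -0.0019 0.006 0 0 0;0.0072 -0.0019 0.006 0 0 0"

```text
t: 10.47
tool_pos: [0.5469, -0.1601, 0.301]
orientation: [[0.261, 0.965, -0.001], [0.965, -0.261, 0.0], [-0.0, -0.001, -1.0]]
ft_force: [0.6, 0.1, -2.9]
grip_width: 0.1
grasp_force: 78.7
```

```bash
python3 st.py
```

```text
10.47 [ 0.5469 -0.1601  0.301 ] along 0.5697 Fx 0.54 Fy 0.26 Fz -2.92 M [-0.18 -0.42 -0.03] g 0.1 78.7
```

Fx is near 0, so the tab is at rest and the cassette hangs free at about 3 N. I'll raise it clear of the dock and carry it towards the tray.

Request:
drive_tool --series "0 0 0.007 0 0 0;0 0 0.015 0 0 0;0 0 0.024 0 0 0;0 0 0.033 0 0 0;0 0 0.042 0 0 0;0 0 0.05 0 0 0;0 0 0.057 0 0 0;0 0 0.063 0 0 0;0 0 0.067 0 0 0;0 0 0.067 0 0 0"

```text
t: 11.3
tool_pos: [0.5473, -0.1603, 0.369]
orientation: [[0.261, 0.965, 0.001], [0.965, -0.261, -0.001], [-0.0, 0.002, -1.0]]
ft_force: [-0.1, -0.3, -4.9]
grip_width: 0.103
grasp_force: 78.9
```

Request:
drive_tool --series "0 0.01 0 0 0 0;0 0.025 0 0 0 0;0 0.045 0 0 0 0;0 0.07 0 0 0 0;-0.002 0.095 0 0 0 0;-0.004 0.12 0 0 0 0;-0.006 0.145 0 0 0 0;-0.008 0.165 0 0 0 0;-0.009 0.18 0 0 0 0;-0.009 0.19 0 0 0 0"

```text
t: 12.13
tool_pos: [0.5369, 0.0328, 0.3674]
orientation: [[0.258, 0.966, -0.002], [0.966, -0.258, 0.001], [0.001, -0.002, -1.0]]
ft_force: [-0.6, 0.5, -2.8]
grip_width: 0.111
grasp_force: 78.8
```

Request:
drive_tool --series "0 0.01 0 0 0 0;0 0.025 0 0 0 0;0 0.045 0 0 0 0;0 0.07 0 0 0 0;0 0.09 0 0 0 0;0 0.105 0 0 0 0;0 0.115 0 0 0 0;0 0.12 0 0 0 0;0 0.12 0 0 0 0;0 0.12 0 0 0 0"

```text
t: 12.97
tool_pos: [0.5381, 0.1495, 0.3678]
orientation: [[0.261, 0.965, -0.0], [0.965, -0.261, -0.001], [-0.001, 0.0, -1.0]]
ft_force: [-0.2, -0.2, -3.9]
grip_width: 0.103
grasp_force: 78.8
```

```bash
python3 st.py; python3 - <<'E'
from h import *
i,K,T=snap("wrist","wr4"); snap("side")
E
```

```text
12.97 [0.5381 0.1495 0.3678] along 0.4801 Fx -0.12 Fy -0.22 Fz -3.95 M [-0.04 -0.18  0.01] g 0.103 78.8
```

View pics/wr4.png

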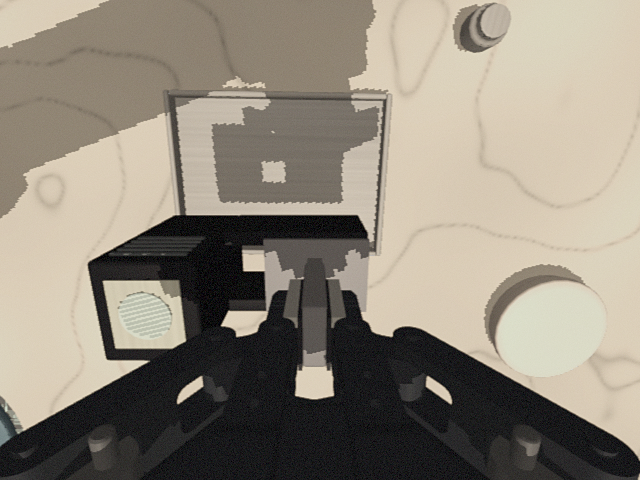

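The wrist view shows the cassette hanging upright. Behind it is the tray, with far rim corners at (165,92) and (390,95) and the right rim running down to about (379,255). The wafer box and the objective are well clear to the right.

```bash
python3 - <<'E'
from h import *
i,K,T=load("wrist")
A,B,C=[onz(K,T,p,.022)[:2] for p in((166,91),(391,94),(379,254))]
d=B-A;print(A,B,C,np.linalg.norm(d),np.degrees(np.arctan2(d[1],d[0])),np.linalg.norm(C-B))
u=d/np.linalg.norm(d);n=np.array([u[1],-u[0]]);c=(A+B)/2+n*.075;print("centre",c)
s=read_state();R=s["orientation"];x=R[:2,1];g=c+x*.0325;print("tool target",g,"shift",g-s["tool_pos"][:2], np.degrees(np.arctan2(x[1],x[0])))
j,k,t=load("side")
for X in [c+u*a+n*b for a,b in((-.1,-.075),(.1,-.075),(.1,.075),(-.1,.075))]: print(proj(k,t,(*X,.022)))
E
```

```text
[0.44316037 0.28913483] [0.62969348 0.23636113] [0.5892574  0.09602591] 0.19385475373797356 -15.797198837870242 0.14604468508442014
centre [0.51600944 0.19058063]
tool target [0.54737412 0.18206557] shift [0.00923825 0.03301739] -15.188883730376036
[193.38111797 253.67402441]
[275.384213   227.15224259]
[303.72473952 266.52791075]
[216.25316955 297.78048366]
```

Request:
drive_tool --series "0.002 0.01 0 0 0 0;0.004 0.02 -0.005 0 0 0;0.005 0.03 -0.015 0 0 0;0.005 0.03 -0.03 0 0 0;0.005 0.03 -0.05 0 0 0;0.005 0.03 -0.07 0 0 0;0.005 0.03 -0.085 0 0 0;0.005 0.03 -0.097 0 0 0;0.005 0.03 -0.104 0 0 0;0.005 0.03 -0.106 0 0 0"

```text
t: 13.9
tool_pos: [0.5422, 0.1803, 0.2596]
orientation: [[0.26, 0.966, -0.003], [0.966, -0.26, -0.001], [-0.002, -0.003, -1.0]]
ft_force: [-0.0, -0.6, -3.9]
grip_width: 0.104
grasp_force: 78.8
```

Request:
drive_tool --series "0 0 -0.001 0 0 0;0 0 -0.002 0 0 0;0 0 -0.003 0 0 0;0 0 -0.004 0 0 0;0 0 -0.004 0 0 0;0 0 -0.004 0 0 0"

```text
t: 14.4
tool_pos: [0.5432, 0.1798, 0.2583]
orientation: [[0.261, 0.965, 0.001], [0.965, -0.261, 0.0], [0.0, 0.001, -1.0]]
ft_force: [-0.4, -0.0, -3.3]
grip_width: 0.102
grasp_force: 78.8
```

```bash
python3 st.py
```

```text
14.4 [0.5432 0.1798 0.2583] along 0.4771 Fx -0.41 Fy -0.15 Fz -3.33 M [-0.09 -0.15  0.03] g 0.102 78.8
```

Request:
drive_tool --series "0 0 -0.0005 0 0 0;0 0 -0.001 0 0 0;0 0 -0.0015 0 0 0;0 0 -0.002 0 0 0;0 0 -0.002 0 0 0;0 0 -0.002 0 0 0"

```text
t: 14.9
tool_pos: [0.543, 0.1798, 0.2558]
orientation: [[0.261, 0.965, -0.0], [0.965, -0.261, -0.0], [-0.0, -0.0, -1.0]]
ft_force: [-0.3, -0.2, -3.8]
grip_width: 0.106
grasp_force: 78.8
```

Request:
drive_tool --series "0 0 -0.0005 0 0 0;0 0 -0.001 0 0 0;0 0 -0.001 0 0 0;0 0 -0.001 0 0 0"

```text
t: 15.23
tool_pos: [0.5431, 0.1798, 0.2549]
orientation: [[0.261, 0.965, 0.0], [0.965, -0.261, -0.0], [-0.0, 0.0, -1.0]]
ft_force: [-0.4, 0.0, -3.1]
grip_width: 0.101
grasp_force: 78.9
```

```bash
python3 st.py
```

```text
15.23 [0.5431 0.1798 0.2549] along 0.4769 Fx -0.36 Fy -0.1 Fz -3.13 M [-0.   -0.15 -0.03] g 0.101 78.9
```

Request:
drive_tool --series "0 0 -0.0005 0 0 0;0 0 -0.001 0 0 0;0 0 -0.001 0 0 0;0 0 -0.001 0 0 0"

```text
t: 15.57
tool_pos: [0.5432, 0.1798, 0.2545]
orientation: [[0.261, 0.965, 0.001], [0.965, -0.261, 0.0], [0.0, 0.001, -1.0]]
ft_force: [-1.2, -0.3, 2.7]
grip_width: 0.098
grasp_force: 79.6
```

```bash
python3 st.py
```

```text
15.57 [0.5432 0.1798 0.2545] along 0.4771 Fx -1.04 Fy -0.57 Fz 2.74 M [-0.17  0.29 -0.01] g 0.098 79.6
```

Request:
drive_tool --series "0 0 -0.0005 0 0 0;0 0 -0.0005 0 0 0;0 0 -0.0005 0 0 0"

```text
t: 15.82
tool_pos: [0.5432, 0.1798, 0.2545]
orientation: [[0.261, 0.965, 0.001], [0.965, -0.261, -0.0], [0.0, 0.001, -1.0]]
ft_force: [-2.5, -1.7, 5.6]
grip_width: 0.106
grasp_force: 80.3
```

```bash
python3 st.py
```

```text
15.82 [0.5432 0.1798 0.2545] along 0.4771 Fx -1.92 Fy -2.31 Fz 5.59 M [-0.16  0.45  0.02] g 0.106 80.3
```

Contact came at TCP z 0.2545, as predicted. I'll relieve the load, open partly and rise.

Request:
drive_tool --series "0 0 0.0007 0 0 0;0 0 0.0007 0 0 0;0 0 0.0007 0 0 0" --force 20

```text
t: 16.07
tool_pos: [0.5433, 0.1798, 0.2545]
orientation: [[0.261, 0.965, 0.001], [0.965, -0.261, -0.0], [0.0, 0.001, -1.0]]
ft_force: [-1.1, -1.9, 3.7]
grip_width: 0.1
grasp_force: 79.9
```

Request:
drive_tool --series "0 0 0 0 0 0;0 0 0 0 0 0;0 0 0 0 0 0;0 0 0 0 0 0;0 0 0 0 0 0;0 0 0 0 0 0;0 0 0 0 0 0" --fingers 115

```text
t: 16.65
tool_pos: [0.5431, 0.1798, 0.2541]
orientation: [[0.261, 0.965, -0.0], [0.965, -0.261, -0.0], [-0.0, -0.0, -1.0]]
ft_force: [0.3, -0.7, -0.4]
grip_width: 0.549
grasp_force: 0.0
```

Request:
drive_tool --series "0 0 0.005 0 0 0;0 0 0.015 0 0 0;0 0 0.03 0 0 0;0 0 0.05 0 0 0;0 0 0.075 0 0 0;0 0 0.1 0 0 0;0 0 0.12 0 0 0;0 0 0.12 0 0 0;0 0 0.12 0 0 0"

```text
t: 17.4
tool_pos: [0.5437, 0.18, 0.3764]
orientation: [[0.261, 0.965, 0.004], [0.965, -0.261, 0.001], [0.002, 0.004, -1.0]]
ft_force: [0.3, 0.3, -0.8]
grip_width: 0.548
grasp_force: 0.0
```

```bash
python3 st.py; python3 - <<'E'
from h import *
a=snap("scene")[0][150:400,180:500]; b=snap("side")[0][170:410,160:490]
b=cv2.resize(b,(400,300));a=cv2.resize(a,(400,300)); cv2.imwrite("pics/fin.png",np.clip(np.hstack([a,b])*1.5,0,255).astype(np.uint8))
E
```

```text
17.4 [0.5437 0.18   0.3764] along 0.4775 Fx 0.24 Fy 0.4 Fz -0.78 M [ 0.02  0.02 -0.04] g 0.548 0.0
```

View pics/fin.png

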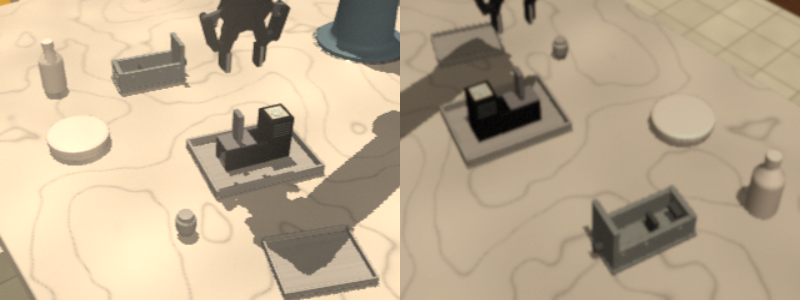

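The picture shows the cassette upright in the middle of the big tray at (255,140) left and (505,105) right. The dock is empty, the bystanders haven't moved and the gripper is clear, so I'm handing in.

```bash
python3 -c "
from plant import job
print(job.job_done())"
```

```text
the job is handed in; nothing more can be done
None
```

The cassette came out of its dock without forcing the latch and now stands upright in the 200 x 150 mm tray, released with the gripper clear; the job is handed in at about 17 s of the 61 s allowed, but no verdict was returned.

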